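# Load two spacer rings into a centrifuge bucket

## Task

The next tubes are short and need a taller seat in the centrifuge bucket. Drop the purple spacer ring into the white bucket with the flared mouth, then the red one on top of it, so that both lie flat in one column; leave the blue spacer where it lies.

Things in the scene. Friction and masses are not known exactly. Their poses are not given: they have to be found in the camera images.
- purple_spacer: Purple plastic spacer ring: a flat ring lying flat on the bench, 40 mm outside diameter, 18 mm bore, 12 mm thick, about 35 g, the same shape and size as the other spacers. Origin at its centre (6 mm above its underside), z along its axis; either face may be up. Goes to the bottom of the bucket.
- red_spacer: Red plastic spacer ring: a flat ring lying flat on the bench, 40 mm outside diameter, 18 mm bore, 12 mm thick, about 35 g, the same shape and size as the other spacers. Origin at its centre (6 mm above its underside), z along its axis; either face may be up. Goes on top of the purple one.
- blue_spacer: Blue plastic spacer ring: a flat ring lying flat on the bench, 40 mm outside diameter, 18 mm bore, 12 mm thick, about 35 g, the same shape and size as the other spacers. Origin at its centre (6 mm above its underside), z along its axis; either face may be up. Not needed: stays where it lies.
- bucket: White plastic bucket, an upright tube open at the top, fixed on a dark 100 x 100 x 6 mm base plate. Origin on its axis at bench height, z up. Inner floor at 8 mm; smooth bore 46 mm wide up to 30 mm, then a funnel mouth to 76 mm inside (84 mm outside) at the rim, 48 mm up. A ring let go flat just above the rim, within 10 mm of the axis, falls flat; with fingers around it, it does not fit in the bore.
There are look-alikes about, which are no part of the job. Leave any pink look-alike of the purple_spacer alone. Leave any yellow look-alike of the bucket alone.

How it is judged:
By the outcome, as a careful person would: the job done as asked, in the order asked, and still so for the second after the job is handed in, with the robot touching nothing.
It also fails if it takes over 54 s, if anything falls off the work surface, if the arm or the gripper's body presses on something with over 40 N, if the wrist force passes 120 N, or if a joint passes its speed limit or range.

## Robot

A 6-joint arm with a two-finger parallel gripper is mounted at the origin on the work surface. World frame = base frame: x ahead of the robot, y to its left, z up, the work surface at z = 0. Lengths are in m, angles in rad, forces in N, time in s.
With the tool pointing down it reaches from about 0.275 to 0.725 m from the base axis. Payload 5.6 kg.
Tool frame: the origin (TCP) lies at the centre of the arm's flange, where the gripper is bolted on; the fingertips stand 173 mm ahead of it and the grasp point (between the pads) lies 155 mm ahead of it; z points along the fingers, y is the direction in which the jaws open and shut (so a half turn about z gives the same grasp; the last joint's range is limited). The gripper opens to 85 mm and grips with 20 to 120 N. Pads are 22 mm wide; open, the fingers measure 114 mm over their backs; the gripper's body (76 mm by 85 mm) begins 54 mm behind the grasp point. The pads swing forward as they close: fully open they stand 13 mm farther back than shut.
Start: joints at [-0.873, 0.255, 0.108, 0, -1.424, -0.285], TCP at [0.221, -0.504, 0.405] pointing down, gripper open.
Joint ranges: [-2.95, 2.95], [-1.21, 1.97], [-1.09, 1.5], [-2.87, 1.71], [-2.94, -0.07], [-3.05, 3.05]. Speed limits (rad/s): [2.57, 2.57, 3.14, 3.14, 3.14, 3.14].

## Interface

Orientations are given as a unit quaternion [w, x, y, z].
In Python, from bench import env, cams gives the robot as it stands.
- The arm moves only by the shell command python3 -m pendant 'ROWS' [FORCE]. ROWS is JSON, a list that holds one entry, the list of rows, each a list of 7 numbers: the shift along the tool's x, y, z in mm, then the turn, a rotation vector about the tool's x, y, z in rad, then the opening, from 0 (shut) to 1 (fully open). A call has 1 to 20 rows; each row is the pose to reach, as a shift and turn from the pose commanded when the call began, along the tool's axes at that moment; what a row does not reach only later rows make up. A row lasts 1/12 s, in which the tool goes at most 41.7 mm and 7.16 degrees, less where a joint would pass 70% of its speed; a pose out of reach is approached as far as the arm can. A call with a gripper value outside its range is refused whole. The fingers move at their own pace and stop on an object; FORCE is the grip in N (left out, the last holds). Time passes only in rows, so rows that repeat a pose let the fingers close. It gives the time, the measured TCP pose, the force and the opening at its end, in the units of the state.
- env.read_state(): the state, without advancing time (a new reading comes with each control period).
- cams.camera(name): name is "scene" or "side" or "wrist"; returns (picture, depth): 400x640x3 uint8, red, green, blue; 400x640 float32, m along the optical axis (not along the pixel's ray), 0 where there is no reading.
- cams.camera_params(name): a dict with "K" (3x3 intrinsics, pixels), "pose" (4x4, takes a point from camera to world coordinates). Camera axes: x right, y down, z forward; pixel columns grow to the right and rows downward; lengths in m; the calibration is good to about 2 mm. A picture is of the moment at which its call begins: read the wrist's pose just before it. camera_params takes no time and is no camera call; for the wrist camera it gives the pose at the moment of the call.
- env.finish_job(): hands the job in, once; it reports no verdict.
The state is a dict: "time": time; "joint_positions": joint angles; "qd": joint speeds; "joint_efforts": joint torques, N m; "ee_pos": TCP position; "tool_rot": TCP orientation; "contact_force": force on the tool from outside, world axes, zero at the start; "torque": the same for the moment, N m; "finger_gap": finger opening in m.
Only numpy, scipy, OpenCV 4.12 (cv2) and the standard library are available. Lean on these libraries where they do the work, as an engineer would, in place of code of your own. Each camera call takes 0.05 s, during which the arm holds its last target.

## Working session

There is one attempt and no reset: what is moved stays moved. The work goes in short steps, Python scripts to look and compute and a shell command to move; the robot and the scene stay as the last step left them, time stands still between calls to the robot, and variables do not carry over. Pictures are saved under pics/ and viewed, and the job is handed in when it is done.

```bash
ls; mkdir -p pics; python3 - <<'E'
from bench import env,cams
import cv2,numpy as np
s=env.read_state();print(s)
for n in ["scene","side","wrist"]:
    p,d=cams.camera(n);cv2.imwrite(f"pics/{n}0.png",p[:,:,::-1]);c=cams.camera_params(n);print(n,np.round(c["K"],1).tolist(),np.round(c["pose"],3).tolist());np.savez(f"pics/{n}0.npz",p=p,d=d,K=c["K"],T=c["pose"])
E
```

```text
pics
{'time': 0.0, 'joint_positions': array([-8.73431662e-01,  2.55738949e-01,  1.06977296e-01, -4.60444736e-04,
       -1.42386395e+00, -2.84591852e-01]), 'qd': array([ 3.42795111e-04,  7.13708599e-04, -8.41508555e-05, -6.04386239e-04,
       -1.37157501e-04, -8.45950752e-04]), 'joint_efforts': array([ 1.69046103e-03, -3.86628878e+01,  2.37943733e+01,  5.36516860e+00,
       -6.06606191e-03, -2.10956756e-05]), 'ee_pos': array([ 0.22062328, -0.50362828,  0.40379111]), 'tool_rot': array([-2.30430638e-04, -2.04891055e-01,  9.78784331e-01,  9.13958268e-04]), 'contact_force': array([0.03255401, 0.36095695, 0.25254126]), 'torque': array([-0.02808142,  0.00096165, -0.05940067]), 'finger_gap': 0.08550528473141443}
scene [[418.2, 0.0, 318.0], [0.0, 418.2, 192.4], [0.0, 0.0, 1.0]] [[-0.888, 0.296, -0.351, 0.872], [0.459, 0.588, -0.666, 0.553], [0.009, -0.753, -0.658, 0.607], [0.0, 0.0, 0.0, 1.0]]
side [[378.0, 0.0, 320.8], [0.0, 378.0, 202.7], [0.0, 0.0, 1.0]] [[0.968, -0.17, 0.182, 0.453], [-0.249, -0.696, 0.674, -0.458], [0.012, -0.698, -0.716, 0.563], [0.0, 0.0, 0.0, 1.0]]
wrist [[315.5, 0.0, 324.9], [0.0, 315.5, 200.9], [0.0, 0.0, 1.0]] [[-0.402, 0.876, 0.265, 0.153], [0.916, 0.384, 0.118, -0.534], [0.002, 0.291, -0.957, 0.373], [0.0, 0.0, 0.0, 1.0]]
```

View pics/scene0.png

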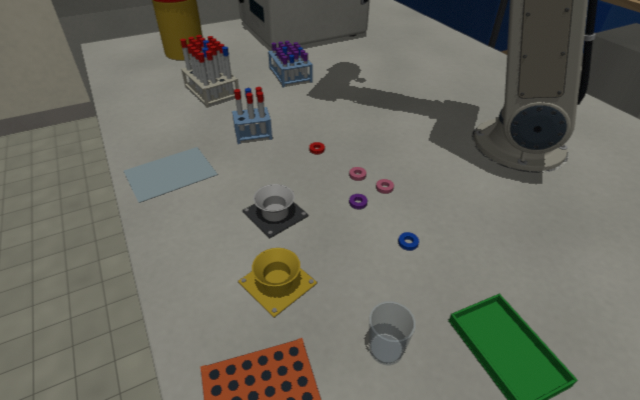

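View pics/side0.png

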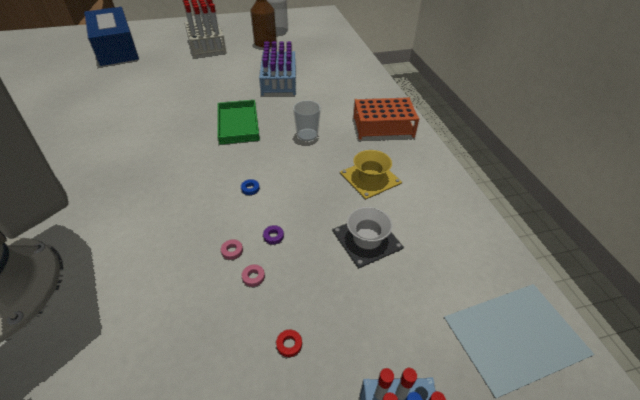

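View pics/wrist0.png

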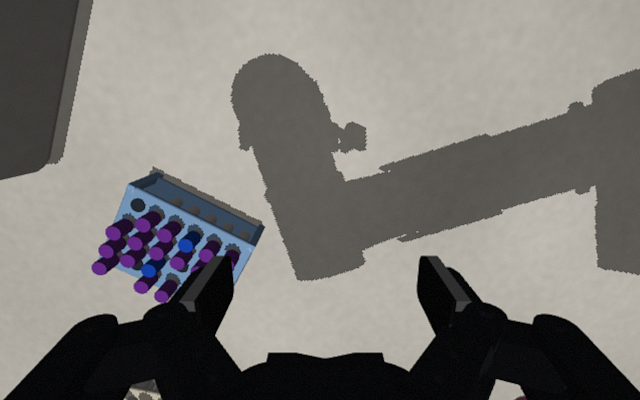

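The scene view shows purple at (358,201), red at (317,148), blue at (409,241), pinks at (358,173) and (385,185), and the white bucket at (274,205). The side view has purple at (273,235), red at (289,343) and the bucket at (369,228). Next I'll localize these.

```bash
cat > h.py <<'E'
import cv2,numpy as np
def ray(uv,K,T,z):
    uv=np.atleast_2d(np.asarray(uv,float))
    r=np.c_[(uv-K[[0,1],[2,2]])/K[[0,1],[0,1]],np.ones(len(uv))]@T[:3,:3].T
    o=T[:3,3]; return (o+r*((z-o[2])/r[:,2])[:,None])[:,:2]
def col(p,name):
    h=cv2.cvtColor(p,cv2.COLOR_RGB2HSV);H,S,V=h[...,0].astype(int),h[...,1],h[...,2]
    if name=="purple":return (H>128)&(H<150)&(S>110)&(V>40)
    if name=="red":return ((H<6)|(H>176))&(S>190)&(V>60)
    if name=="blue":return (H>105)&(H<125)&(S>180)&(V>60)
    if name=="pink":return ((H>165)|(H<6))&(S>60)&(S<170)&(V>120)
def blobs(m,amin=60):
    n,l,st,c=cv2.connectedComponentsWithStats(m.astype(np.uint8))
    return [(st[i],c[i],l==i) for i in range(1,n) if st[i,4]>=amin]
def circ(P):
    A=np.c_[2*P,np.ones(len(P))];s=np.linalg.lstsq(A,(P**2).sum(1),rcond=None)[0]
    return s[:2],np.sqrt(s[2]+s[0]**2+s[1]**2)
E
python3 - <<'E'
from h import *
for n in ["scene","side"]:
    f=np.load(f"pics/{n}0.npz");p,d,K,T=[f[k] for k in "pdKT"]
    for c in ["purple","red","blue","pink"]:
        for st,ce,m in blobs(col(p,c),40):
            if st[4]>600: continue
            if 1:
                cs,_=cv2.findContours(m.astype(np.uint8),cv2.RETR_EXTERNAL,cv2.CHAIN_APPROX_NONE)
                e=cv2.fitEllipse(cs[0]) if len(cs[0])>5 else None
                print(n,c,st[4],np.round(ce),"cen",np.round(ray(ce,K,T,.008),4),"ell",e and (np.round(ray(e[0],K,T,.006),4),np.round(e[1])))
    # bucket: height points from depth
    v,u=np.mgrid[:400,:640];P=np.stack([(u-K[0,2])/K[0,0]*d,(v-K[1,2])/K[1,1]*d,d],-1)@T[:3,:3].T+T[:3,3]
    h=cv2.cvtColor(p,cv2.COLOR_RGB2HSV)
    w=(P[...,2]>.044)&(P[...,2]<.055)&(h[...,1]<60)&(d>0)
    uc=(274,205) if n=="scene" else (369,228)
    w&=(abs(u-uc[0])<40)&(abs(v-uc[1])<35)
    print(n,"rim pts",w.sum(),circ(P[w][:,:2]))
    w=(h[...,2]<75)&(abs(u-uc[0])<42)&(abs(v-uc[1])<42)
    b=max(blobs(w),key=lambda x:x[0][4]);hull=cv2.convexHull(np.argwhere(b[2])[:,::-1].astype(np.int32))
    R=ray(hull[:,0],K,T,.006);r=cv2.minAreaRect((R*1000).astype(np.float32));print("plate",r)
E
```

```text
scene purple 309 [286.  50.] cen [[ 0.3019 -0.7853]] ell (array([[ 0.3009, -0.7898]]), array([20., 25.]))
scene purple 51 [303.  55.] cen [[ 0.2626 -0.7239]] ell (array([[ 0.2605, -0.7284]]), array([ 5., 11.]))
scene purple 187 [358. 201.] cen [[0.4888 0.0088]] ell (array([[0.4876, 0.007 ]]), array([14., 17.]))
scene red 43 [168.   0.] cen [[ 0.5508 -1.5349]] ell (array([[ 0.5495, -1.5393]]), array([0., 1.]))
scene red 310 [194.  47.] cen [[ 0.583 -0.961]] ell (array([[ 0.5814, -0.9703]]), array([19., 27.]))
scene red 192 [213.  47.] cen [[ 0.5259 -0.9256]] ell (array([[ 0.524 , -0.9284]]), array([14., 21.]))
scene red 41 [237.  94.] cen [[ 0.562  -0.5583]] ell (array([[ 0.5609, -0.5625]]), array([ 4., 10.]))
scene red 63 [259.  94.] cen [[ 0.505  -0.5243]] ell (array([[ 0.5037, -0.528 ]]), array([ 4., 16.]))
scene red 44 [249.  97.] cen [[ 0.5381 -0.5201]] ell (array([[ 0.5367, -0.5246]]), array([ 4., 10.]))
scene red 115 [317. 148.] cen [[ 0.4778 -0.2054]] ell (array([[ 0.4765, -0.2078]]), array([10., 14.]))
scene blue 213 [408. 241.] cen [[0.462  0.1503]] ell (array([[0.4607, 0.14
[... 1830 characters left out ...]

side blue 159 [250. 187.] cen [[0.4585 0.1457]] ell (array([[0.4586, 0.148 ]]), array([13., 16.]))
side blue 83 [414. 396.] cen [[ 0.6255 -0.3257]] ell (array([[ 0.6263, -0.3251]]), array([ 7., 15.]))
side pink 217 [231. 247.] cen [[ 0.4055 -0.0077]] ell (array([[ 0.4055, -0.006 ]]), array([16., 21.]))
side pink 258 [253. 274.] cen [[ 0.4367 -0.0738]] ell (array([[ 0.4367, -0.0723]]), array([18., 22.]))
side pink 42 [287. 335.] cen [[ 0.4736 -0.1964]] ell (array([[ 0.474, -0.208]]), array([25., 27.]))
side rim pts 362 (array([ 0.65562549, -0.04431595]), np.float64(0.03819517275369965))
plate ((655.3468627929688, -46.4656867980957), (98.77703094482422, 99.46853637695312), 12.808380126953125)
```

```bash
cat >> h.py <<'E'
from scipy.spatial.transform import Rotation as Ro
def shift(env,x,y,z):
    s=env.read_state();q=s["tool_rot"];R=Ro.from_quat([*q[1:],q[0]])
    print("t",round(s["time"],2),"pos",np.round(s["ee_pos"],4),"F",np.round(s["contact_force"],1),"gap",round(s["finger_gap"],4),"tilt",np.round(R.as_matrix()[:,2],3))
    print("shift mm",np.round(R.inv().apply(np.array([x,y,z])-s["ee_pos"])*1000,1))
E
python3 -c "
from h import *;from bench import env
shift(env,.487,.0065,.27)"
```

```text
t 0.15 pos [ 0.2206 -0.5036  0.404 ] F [1.  0.2 1. ] gap 0.0856 tilt [-0.001  0.001 -1.   ]
shift mm [-448.6  360.3  134.5]
```

```bash
python3 -m pendant '[[[-15,12,4,0,0,0,0.75],[-40,32,12,0,0,0,0.75],[-70,56,21,0,0,0,0.75],[-100,80,30,0,0,0,0.75],[-130,104,39,0,0,0,0.75],[-160,128,48,0,0,0,0.75],[-190,152,57,0,0,0,0.75],[-220,176,66,0,0,0,0.75],[-250,200,75,0,0,0,0.75],[-280,224,84,0,0,0,0.75],[-310,248,93,0,0,0,0.75],[-340,272,102,0,0,0,0.75],[-370,296,111,0,0,0,0.75],[-400,320,120,0,0,0,0.75],[-425,341,128,0,0,0,0.75],[-440,353,132,0,0,0,0.75],[-448,360,134,0,0,0,0.75],[-448,360,134,0,0,0,0.75],[-448,360,134,0,0,0,0.75]]]'
cat > look.py <<'E'
import sys
from h import *;from bench import env,cams
n,o=sys.argv[1:3]
s=env.read_state();c=cams.camera_params(n);p,d=cams.camera(n);K,T=c["K"],c["pose"]
cv2.imwrite(f"pics/{o}.png",p[:,:,::-1]);np.savez(f"pics/{o}.npz",p=p,d=d,K=K,T=T)
for k in ["purple","red","blue","pink"]:
    for st,ce,m in blobs(col(p,k),100):
        cs,_=cv2.findContours(m.astype(np.uint8),cv2.RETR_EXTERNAL,cv2.CHAIN_APPROX_NONE)
        e=cv2.fitEllipse(cs[0]);print(k,st.tolist(),np.round(ce),"ell z6",np.round(ray(e[0],K,T,.006),4),"cen z8",np.round(ray(ce,K,T,.008),4))
E
python3 look.py wrist w1; python3 -c "
from h import *;from bench import env
shift(env,.487,.0065,.171)"
```

```text
time: 1.73
ee_pos: [0.4864, 0.0056, 0.2705]
tool_rot: [-0.0, -0.205, 0.979, -0.0]
contact_force: [-0.4, -0.7, 0.1]
finger_gap: 0.0637
purple [301, 179, 51, 51, 1663] [326. 204.] ell z6 [[0.4853 0.0053]] cen z8 [[0.4847 0.005 ]]
red [11, 38, 69, 62, 2912] [44. 69.] ell z6 [[ 0.4741 -0.2102]] cen z8 [[ 0.4736 -0.2086]]
blue [479, 218, 50, 49, 1479] [503. 243.] ell z6 [[0.458  0.1491]] cen z8 [[0.4577 0.1476]]
pink [337, 66, 33, 9, 169] [353.  70.] ell z6 [[ 0.3896 -0.0164]] cen z8 [[ 0.3898 -0.0164]]
t 1.78 pos [0.4863 0.0052 0.2707] F [-0.1  0.8  0.3] gap 0.0646 tilt [-0. -0. -1.]
shift mm [-1.3  0.9 99.7]
```

View pics/w1.png

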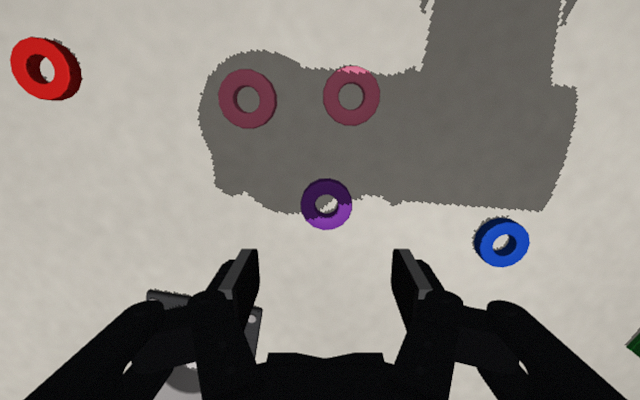

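The wrist view shows purple at (326,204), centred between the jaws, with nothing near the fingers. Descending and gripping.

```bash
python3 -m pendant '[[[0,0,15,0,0,0,0.75],[0,0,35,0,0,0,0.75],[0,0,55,0,0,0,0.75],[0,0,75,0,0,0,0.75],[0,0,90,0,0,0,0.75],[0,0,97,0,0,0,0.75],[0,0,99,0,0,0,0.75],[0,0,99,0,0,0,0.6],[0,0,99,0,0,0,0.4],[0,0,99,0,0,0,0.3],[0,0,99,0,0,0,0.3],[0,0,99,0,0,0,0.3],[0,0,99,0,0,0,0.3],[0,0,99,0,0,0,0.3]]]' 30
python3 look.py side s1; python3 - <<'E'
import cv2
a=cv2.imread('pics/s1.png')[180:290,200:350];cv2.imwrite('pics/s1c.png',cv2.resize(a,None,fx=5,fy=5,interpolation=2))
E
```

```text
time: 2.95
ee_pos: [0.4872, 0.0057, 0.173]
tool_rot: [0.001, -0.205, 0.979, -0.0]
contact_force: [-0.6, -1.7, 6.4]
finger_gap: 0.0389
purple [264, 226, 11, 18, 133] [269. 235.] ell z6 [[0.4786 0.007 ]] cen z8 [[0.4779 0.0054]]
red [277, 331, 24, 26, 366] [289. 343.] ell z6 [[ 0.4739 -0.2093]] cen z8 [[ 0.4738 -0.2101]]
red [380, 369, 13, 19, 182] [386. 378.] ell z6 [[ 0.5976 -0.293 ]] cen z8 [[ 0.5971 -0.2937]]
red [402, 369, 14, 19, 196] [408. 378.] ell z6 [[ 0.6288 -0.3004]] cen z8 [[ 0.6281 -0.301 ]]
pink [221, 242, 13, 15, 104] [226. 250.] ell z6 [[ 0.3962 -0.0093]] cen z8 [[ 0.3956 -0.0111]]
```

View pics/s1c.png

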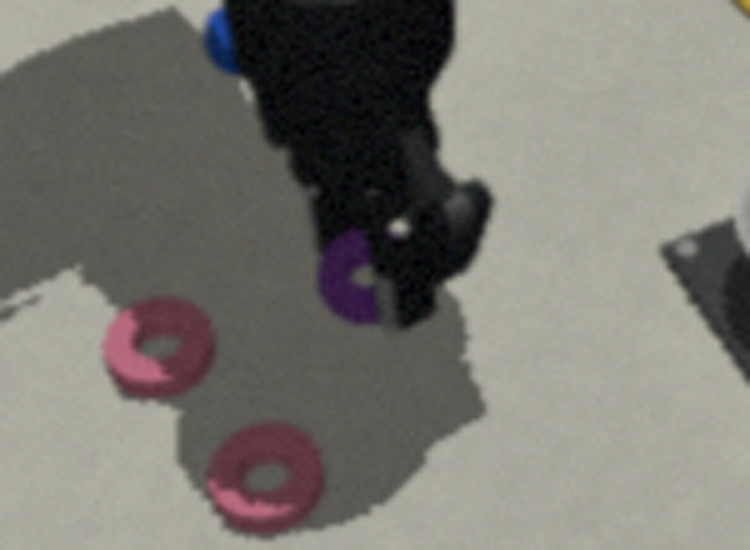

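Gripped (gap 39 mm; purple visible between the fingers at about (350,275) in the crop). Lifting, then moving over the bucket.

```bash
python3 -m pendant '[[[0,0,-4,0,0,0,0.3],[0,0,-15,0,0,0,0.3],[0,0,-35,0,0,0,0.3],[0,0,-60,0,0,0,0.3],[0,0,-80,0,0,0,0.3],[0,0,-92,0,0,0,0.3],[0,0,-98,0,0,0,0.3],[0,0,-100,0,0,0,0.3],[0,0,-100,0,0,0,0.3]]]'
python3 look.py wrist w2; python3 -c "
from h import *;from bench import env
shift(env,.657,-.0425,.27)"
```

```text
time: 3.75
ee_pos: [0.4864, 0.0058, 0.2716]
tool_rot: [0.0, -0.205, 0.979, 0.0]
contact_force: [-0.9, 0.0, -0.5]
finger_gap: 0.0387
purple [283, 222, 84, 82, 4662] [325. 263.] ell z6 [[0.5331 0.0256]] cen z8 [[0.5323 0.0252]]
red [12, 38, 70, 62, 2990] [46. 69.] ell z6 [[ 0.474  -0.2098]] cen z8 [[ 0.4735 -0.2083]]
blue [478, 217, 50, 49, 1625] [502. 241.] ell z6 [[0.4577 0.1482]] cen z8 [[0.4574 0.1467]]
pink [337, 66, 32, 8, 147] [352.  69.] ell z6 [[ 0.3896 -0.0166]] cen z8 [[ 0.3898 -0.0168]]
t 3.8 pos [0.4863 0.0057 0.271 ] F [0.2 0.3 0.1] gap 0.0387 tilt [-0.001  0.    -1.   ]
shift mm [-137.1 -112.6    0.8]
```

View pics/w2.png

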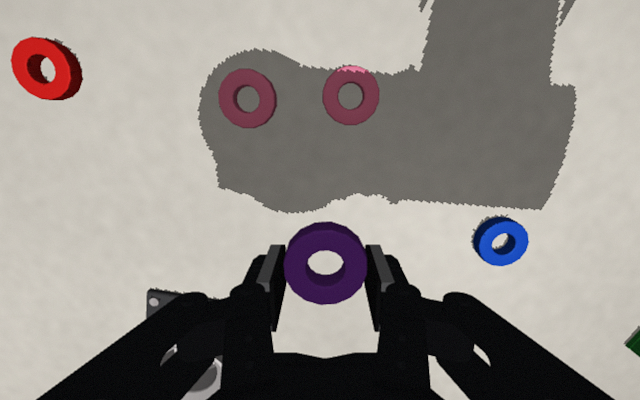

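The ring hangs level at (325,263) between the fingertips. I'll compute its offset from the TCP and move over the bucket.

```bash
python3 -c "
from h import *
f=np.load('pics/w2.npz');p,d,K,T=[f[k] for k in 'pdKT']
m=col(p,'purple');print('depth pts',np.median(d[m]))
for z in (.1,.105,.11): print(z,ray([325,263],K,T,z)-[.4864,.0058])
v,u=np.nonzero(m);D=d[m];P=np.c_[(u-K[0,2])/K[0,0]*D,(v-K[1,2])/K[1,1]*D,D]@T[:3,:3].T+T[:3,3];print(np.percentile(P[:,2],[5,25,50,75,95]),np.median(P,0))
"
python3 -m pendant '[[[-8,-6,0,0,0,0,0.3],[-24,-20,0,0,0,0,0.3],[-44,-36,0,0,0,0,0.3],[-64,-53,0,0,0,0,0.3],[-84,-69,0,0,0,0,0.3],[-104,-86,0,0,0,0,0.3],[-120,-99,0,0,0,0,0.3],[-131,-108,0,0,0,0,0.3],[-137,-113,0,0,0,0,0.3],[-137,-113,0,0,0,0,0.3],[-137,-113,0,0,0,0,0.3]]]'
python3 look.py scene c1;python3 look.py wrist w3;python3 -c "
from h import *;from bench import env
shift(env,.657,-.0425,.229)"
```

```text
depth pts 0.14575326
0.1 [[ 0.00080488 -0.0003971 ]]
0.105 [[-0.00163159 -0.00147254]]
0.11 [[-0.00406805 -0.00254798]]
[0.10371639 0.10880033 0.10945266 0.10992053 0.11054825] [0.48290483 0.00355399 0.10945266]
time: 4.72
ee_pos: [0.6573, -0.0429, 0.2705]
tool_rot: [-0.001, -0.205, 0.979, 0.0]
contact_force: [0.1, -0.5, -0.4]
finger_gap: 0.0387
purple [290, 42, 10, 17, 104] [294.  50.] ell z6 [[ 0.2704 -0.7831]] cen z8 [[ 0.2722 -0.7787]]
purple [262, 168, 13, 16, 144] [269. 175.] ell z6 [[ 0.624  -0.1604]] cen z8 [[ 0.6253 -0.158 ]]
red [181, 35, 23, 27, 308] [194.  47.] ell z6 [[ 0.5815 -0.9706]] cen z8 [[ 0.5829 -0.9611]]
red [207, 37, 16, 22, 187] [213.  47.] ell z6 [[ 0.5241 -0.9285]] cen z8 [[ 0.5256 -0.9268]]
red [310, 143, 14, 11, 113] [317. 148.] ell z6 [[ 0.4766 -0.2077]] cen z8 [[ 0.4779 -0.2052]]
blue [539, 0, 25, 13, 160] [554.   5.] ell z6 [[-1.0043 -0.7194]] cen z8 [[-0.996  -0.7179]]
blue [399, 233, 19, 17, 215] [408. 241.] ell z6 [[0.4607 0.149 ]] cen z8 [[0.462  0.1502]]
pink [349, 167, 17, 11, 112] [357. 172.] ell z6 [[ 0.4359 -0.0793]] cen z8 [[ 0.4374 -0.0771]]
purple [283, 222, 84, 82, 4693] [325. 263.] ell z6 [[ 0.7028 -0.0231]] cen z8 [[ 0.702  -0.0235]]
t 4.82 pos [ 0.6568 -0.0427  0.2714] F [ 0.2 -0.5 -0.3] gap 0.0384 tilt [-0.001  0.    -1.   ]
shift mm [-0.2  0.1 42.4]
```

View pics/w3.png

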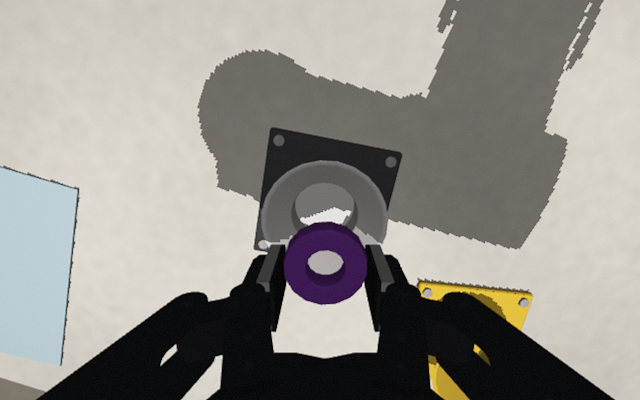

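View pics/c1.png

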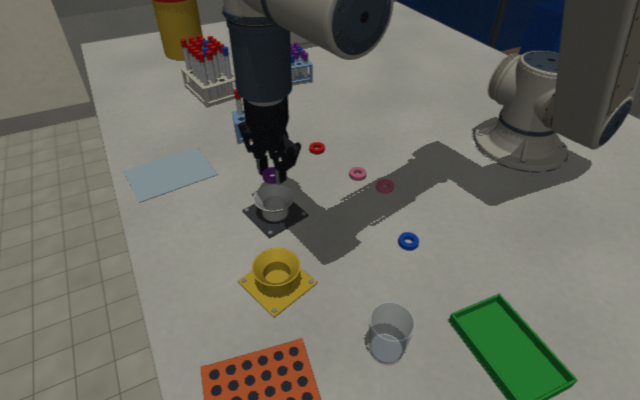

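Ring top is 162 mm below the TCP, so its underside is 174 mm below. The bucket in the wrist view is centred near (325,205). I'll check its rim position in this view relative to the ring.

```bash
python3 -c "
from h import *
f=np.load('pics/w3.npz');p,d,K,T=[f[k] for k in 'pdKT']
v,u=np.mgrid[:400,:640];P=np.stack([(u-K[0,2])/K[0,0]*d,(v-K[1,2])/K[1,1]*d,d],-1)@T[:3,:3].T+T[:3,3]
w=(u>240)&(u<400)&(v>140)&(v<255)&(d>0)
z=P[...,2]
m=w&(z>.0455)&(z<.056);print(m.sum(),circ(P[m][:,:2]))
m=w&(z>.030)&(z<.040);print(m.sum(),circ(P[m][:,:2]))
m=col(p,'purple');print(ray([325,263],K,T,np.median(P[m][:,2])),np.median(P[m][:,2]))
"
```

```text
1494 (array([ 0.65618571, -0.0445776 ]), np.float64(0.039020287413480445))
2247 (array([ 0.65617676, -0.04459089]), np.float64(0.02807840285161829))
[[ 0.65294463 -0.045184  ]] 0.10880062340014926
```

```bash
python3 -m pendant '[[[-1,0,8,0,0,0,0.3],[-2,-1,20,0,0,0,0.3],[-3,-1,32,0,0,0,0.3],[-3,-1,40,0,0,0,0.3],[-3,-1,44,0,0,0,0.3],[-3,-1,44,0,0,0,0.3],[-3,-1,44,0,0,0,0.3],[-3,-1,44,0,0,0,0.3]]]'
python3 look.py side s2;python3 - <<'E'
import cv2
a=cv2.imread('pics/s2.png')[170:280,300:450];cv2.imwrite('pics/s2c.png',cv2.resize(a,None,fx=5,fy=5,interpolation=2))
E
```

```text
time: 5.48
ee_pos: [0.6608, -0.0426, 0.2282]
tool_rot: [0.0, -0.205, 0.979, -0.0]
contact_force: [0.6, 0.7, -0.6]
finger_gap: 0.0387
purple [263, 41, 6, 26, 115] [266.  53.] ell z6 [[0.5896 0.7897]] cen z8 [[0.5883 0.7797]]
purple [271, 41, 5, 30, 121] [273.  56.] ell z6 [[0.6099 0.7585]] cen z8 [[0.6098 0.7562]]
purple [279, 42, 5, 29, 103] [281.  56.] ell z6 [[0.6326 0.7424]] cen z8 [[0.6331 0.7445]]
purple [287, 42, 4, 29, 110] [289.  56.] ell z6 [[0.6584 0.7416]] cen z8 [[0.6587 0.7422]]
purple [362, 208, 17, 20, 209] [369. 217.] ell z6 [[0.6792 0.0041]] cen z8 [[0.6774 0.0028]]
red [277, 331, 24, 26, 361] [289. 343.] ell z6 [[ 0.4739 -0.2094]] cen z8 [[ 0.4738 -0.2103]]
red [380, 369, 13, 19, 178] [386. 378.] ell z6 [[ 0.5977 -0.2928]] cen z8 [[ 0.5972 -0.2934]]
red [402, 369, 14, 19, 192] [408. 378.] ell z6 [[ 0.629  -0.3002]] cen z8 [[ 0.6283 -0.3008]]
blue [242, 180, 17, 15, 158] [250. 187.] ell z6 [[0.4588 0.1478]] cen z8 [[0.4588 0.1455]]
pink [242, 265, 23, 19, 279] [253. 274.] ell z6 [[ 0.4367 -0.073 ]] cen z8 [[ 0.4367 -0.0745]]
```

View pics/s2c.png

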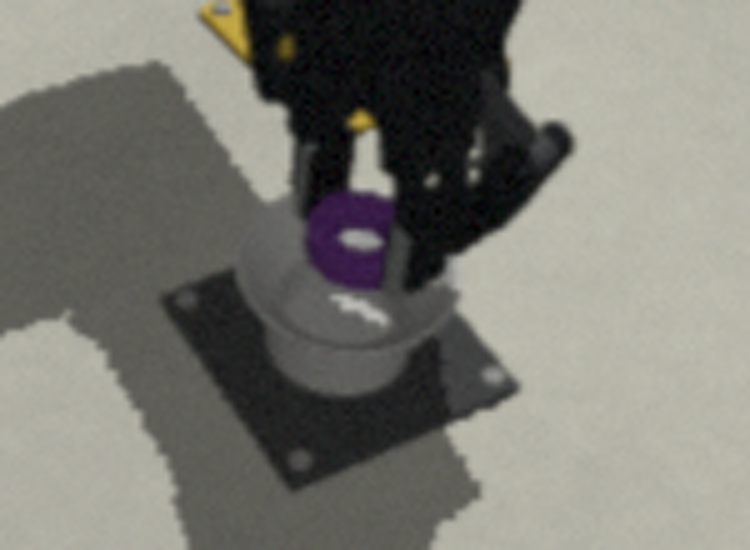

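Purple is level over the funnel, around (350,240) in the crop and inside the rim. Releasing and rising.

```bash
python3 -m pendant '[[[0,0,0,0,0,0,0.75],[0,0,0,0,0,0,0.75],[0,0,0,0,0,0,0.75],[0,0,0,0,0,0,0.75],[0,0,0,0,0,0,0.75],[0,0,-10,0,0,0,0.75],[0,0,-30,0,0,0,0.75],[0,0,-55,0,0,0,0.75],[0,0,-75,0,0,0,0.75],[0,0,-88,0,0,0,0.75],[0,0,-90,0,0,0,0.75],[0,0,-90,0,0,0,0.75]]]'
python3 look.py wrist w4; python3 -c "
from h import *;from bench import env
f=np.load('pics/w4.npz');p,d,K,T=[f[k] for k in 'pdKT']
v,u=np.nonzero(col(p,'purple'));D=d[v,u];P=np.c_[(u-K[0,2])/K[0,0]*D,(v-K[1,2])/K[1,1]*D,D]@T[:3,:3].T+T[:3,3];print(np.percentile(P[:,2],[5,25,50,75,95]),np.median(P,0))
shift(env,.476,-.209,.27)"
```

```text
time: 6.53
ee_pos: [0.6607, -0.0426, 0.3192]
tool_rot: [0.001, -0.205, 0.979, -0.0]
contact_force: [-0.2, -0.1, -1.1]
finger_gap: 0.0645
purple [305, 164, 44, 42, 1179] [327. 184.] ell z6 [[ 0.6569 -0.0435]] cen z8 [[ 0.6566 -0.0436]]
blue [617, 34, 23, 51, 711] [629.  62.] ell z6 [[0.4618 0.1434]] cen z8 [[0.4635 0.1408]]
[0.01745124 0.01850543 0.01905126 0.01955374 0.02021367] [ 0.65446485 -0.04436224  0.01905126]
t 6.58 pos [ 0.6604 -0.0425  0.3177] F [ 0.3 -0.1  0.1] gap 0.0642 tilt [ 0.  0. -1.]
shift mm [235.7 -78.6  47.6]
```

View pics/w4.png

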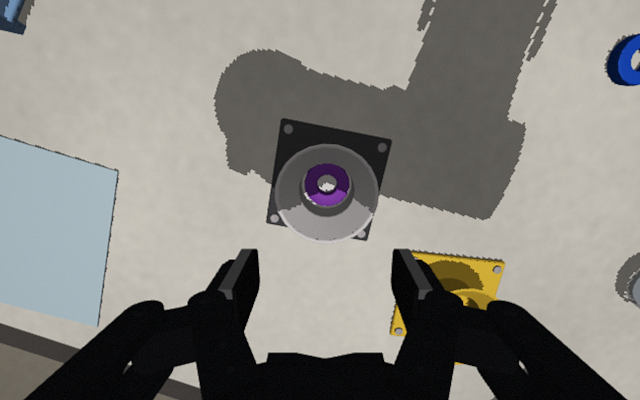

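Purple lies flat on the bucket floor at (327,184), with its top at about 19–20 mm. Now red, (0.4745,-0.209).

```bash
python3 -m pendant '[[[10,-3,0,0,0,0,0.75],[30,-10,4,0,0,0,0.75],[55,-18,8,0,0,0,0.75],[80,-27,14,0,0,0,0.75],[105,-35,20,0,0,0,0.75],[130,-43,26,0,0,0,0.75],[155,-52,32,0,0,0,0.75],[180,-60,38,0,0,0,0.75],[205,-68,43,0,0,0,0.75],[225,-75,47,0,0,0,0.75],[234,-78,48,0,0,0,0.75],[236,-79,48,0,0,0,0.75],[236,-79,48,0,0,0,0.75],[236,-79,48,0,0,0,0.75]]]'
python3 look.py wrist w5; python3 -c "
from h import *;from bench import env
shift(env,.475,-.209,.1725)"
```

```text
time: 7.75
ee_pos: [0.4766, -0.2093, 0.2697]
tool_rot: [0.0, -0.205, 0.979, -0.0]
contact_force: [0.7, 0.7, 0.8]
finger_gap: 0.0638
red [302, 177, 51, 51, 1660] [327. 202.] ell z6 [[ 0.474  -0.2094]] cen z8 [[ 0.4734 -0.2096]]
red [0, 296, 14, 30, 293] [  5. 310.] ell z6 [[ 0.6744 -0.4234]] cen z8 [[ 0.6721 -0.4219]]
red [0, 321, 63, 79, 2708] [ 26. 357.] ell z6 [[ 0.7182 -0.3997]] cen z8 [[ 0.7148 -0.3981]]
pink [572, 202, 53, 47, 1453] [598. 225.] ell z6 [[ 0.4054 -0.0064]] cen z8 [[ 0.4053 -0.0085]]
t 7.8 pos [ 0.4768 -0.2091  0.2697] F [0.6 0.6 0.2] gap 0.0643 tilt [ 0. -0. -1.]
shift mm [ 1.7  0.9 97.2]
```

View pics/w5.png

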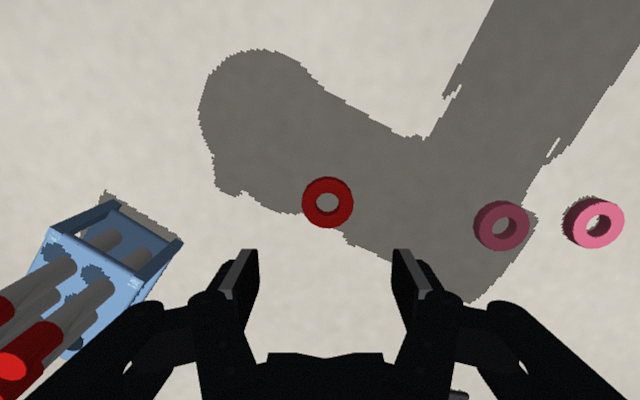

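Red is at (327,202), centred between the jaws. The blue tube rack sits at left, so I'll check its clearance in the tool frame before descending.

```bash
python3 -c "
from h import *
f=np.load('pics/w5.npz');p,d,K,T=[f[k] for k in 'pdKT']
v,u=np.mgrid[:400,:640];P=np.stack([(u-K[0,2])/K[0,0]*d,(v-K[1,2])/K[1,1]*d,d],-1)@T[:3,:3].T+T[:3,3]
R=np.array([[-.916,-.401],[-.401,.916]])
w=(u<200)&(v>190)&(d>0)&(P[...,2]>.02)&(P[...,2]<.14)&(cv2.cvtColor(p,cv2.COLOR_RGB2HSV)[...,2]>50)
Q=(P[w][:,:2]-[.4766,-.2093])@R.T*1000;z=P[w][:,2]*1000
for a in range(20,140,20):
  k=(z>a)&(z<a+20)
  if k.sum()>5: 
    i=np.argsort(-Q[k][:,1])[:5];print(a,k.sum(),Q[k][i].round().tolist(), np.round(np.percentile(Q[k],[1,99],axis=0)).tolist())
"
```

```text
20 1307 [[-34.0, -117.0], [-34.0, -117.0], [-34.0, -117.0], [-33.0, -117.0], [-34.0, -117.0]] [[-40.0, -168.0], [3.0, -118.0]]
40 5355 [[-34.0, -117.0], [-34.0, -117.0], [-34.0, -117.0], [-35.0, -117.0], [-34.0, -117.0]] [[-92.0, -188.0], [3.0, -118.0]]
60 2617 [[-33.0, -118.0], [-34.0, -120.0], [-31.0, -121.0], [-31.0, -121.0], [-39.0, -122.0]] [[-82.0, -191.0], [-9.0, -131.0]]
80 2890 [[-38.0, -136.0], [-35.0, -136.0], [-38.0, -136.0], [-38.0, -136.0], [-37.0, -136.0]] [[-63.0, -190.0], [-16.0, -136.0]]
100 2416 [[-37.0, -134.0], [-38.0, -134.0], [-38.0, -135.0], [-38.0, -135.0], [-38.0, -135.0]] [[-64.0, -160.0], [-17.0, -135.0]]
120 1086 [[-38.0, -134.0], [-38.0, -134.0], [-39.0, -134.0], [-37.0, -135.0], [-36.0, -135.0]] [[-60.0, -154.0], [-30.0, -135.0]]
```

The rack is at least 117 mm off, clear. Descending with a small correction and gripping.

```bash
python3 -m pendant '[[[1,0,15,0,0,0,0.75],[2,1,35,0,0,0,0.75],[2,1,55,0,0,0,0.75],[2,1,75,0,0,0,0.75],[2,1,90,0,0,0,0.75],[2,1,95,0,0,0,0.75],[2,1,97,0,0,0,0.75],[2,1,97,0,0,0,0.6],[2,1,97,0,0,0,0.4],[2,1,97,0,0,0,0.3],[2,1,97,0,0,0,0.3],[2,1,97,0,0,0,0.3],[2,1,97,0,0,0,0.3],[2,1,97,0,0,0,0.3]]]' 30
python3 -m pendant '[[[0,0,-4,0,0,0,0.3],[0,0,-15,0,0,0,0.3],[0,0,-35,0,0,0,0.3],[0,0,-60,0,0,0,0.3],[0,0,-85,0,0,0,0.3],[0,0,-105,0,0,0,0.3],[0,0,-118,0,0,0,0.3],[0,0,-120,0,0,0,0.3],[0,0,-120,0,0,0,0.3]]]'
python3 look.py wrist w6; python3 -c "
from h import *;from bench import env
f=np.load('pics/w6.npz');p,d,K,T=[f[k] for k in 'pdKT']
m=col(p,'red');m[:,:200]=0;v,u=np.nonzero(m);D=d[v,u];P=np.c_[(u-K[0,2])/K[0,0]*D,(v-K[1,2])/K[1,1]*D,D]@T[:3,:3].T+T[:3,3];print(np.percentile(P[:,2],[5,25,50,75,95]),np.median(P,0))
print(ray([u.mean(),v.mean()],K,T,np.median(P[:,2])))
shift(env,.660,-.0425,.27)"
```

```text
time: 8.97
ee_pos: [0.4746, -0.2095, 0.1739]
tool_rot: [0.001, -0.205, 0.979, -0.001]
contact_force: [0.2, 2.4, 5.6]
finger_gap: 0.0389
time: 9.72
ee_pos: [0.4738, -0.2095, 0.2932]
tool_rot: [0.001, -0.205, 0.979, -0.0]
contact_force: [0.7, 0.7, -0.5]
finger_gap: 0.0388
red [284, 224, 83, 81, 4554] [325. 264.] ell z6 [[ 0.5323 -0.1846]] cen z8 [[ 0.5315 -0.185 ]]
red [0, 275, 53, 48, 1538] [ 23. 297.] ell z6 [[ 0.6772 -0.4294]] cen z8 [[ 0.6748 -0.4277]]
red [18, 299, 76, 79, 2786] [ 56. 338.] ell z6 [[ 0.7108 -0.3935]] cen z8 [[ 0.7086 -0.3922]]
red [0, 341, 19, 26, 264] [  8. 353.] ell z6 [[ 0.7485 -0.4333]] cen z8 [[ 0.7457 -0.4317]]
blue [0, 312, 35, 39, 503] [ 16. 328.] ell z6 [[ 0.7178 -0.4319]] cen z8 [[ 0.7129 -0.4288]]
pink [550, 196, 48, 43, 1234] [573. 217.] ell z6 [[ 0.4054 -0.0069]] cen z8 [[ 0.4053 -0.0088]]
[0.1244723  0.12953956 0.1301677  0.13064247 0.13122224] [ 0.47146687 -0.21129459  0.1301677 ]
[[ 0.47120025 -0.21147366]]
t 9.77 pos [ 0.4735 -0.2094  0.2921] F [-0.6 -0.6 -0. ] gap 0.0387 tilt [-0.001  0.001 -1.   ]
shift mm [-237.8   78.1   22.1]
```

View pics/w6.png

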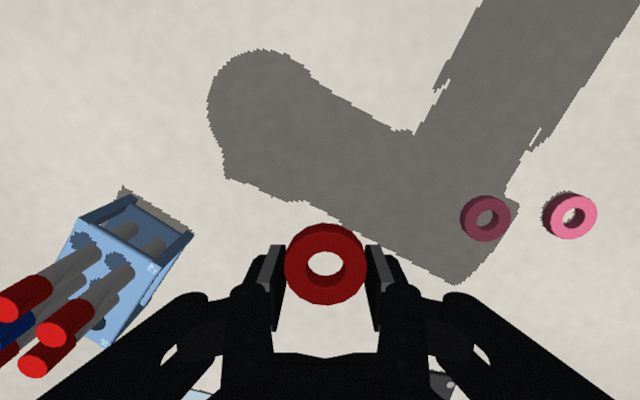

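Red is held level at (325,264), slightly offset from the TCP. Moving it over the bucket, TCP target (0.6585,-0.0425).

```bash
python3 -m pendant '[[[-10,3,0,0,0,0,0.3],[-30,10,0,0,0,0,0.3],[-55,18,0,0,0,0,0.3],[-80,27,0,0,0,0,0.3],[-105,35,2,0,0,0,0.3],[-130,43,6,0,0,0,0.3],[-155,52,10,0,0,0,0.3],[-180,60,14,0,0,0,0.3],[-205,68,18,0,0,0,0.3],[-225,74,21,0,0,0,0.3],[-234,77,22,0,0,0,0.3],[-236,78,22,0,0,0,0.3],[-236,78,22,0,0,0,0.3],[-236,78,22,0,0,0,0.3]]]'
python3 look.py wrist w7; python3 -c "
from h import *;from bench import env
f=np.load('pics/w7.npz');p,d,K,T=[f[k] for k in 'pdKT']
v,u=np.mgrid[:400,:640];P=np.stack([(u-K[0,2])/K[0,0]*d,(v-K[1,2])/K[1,1]*d,d],-1)@T[:3,:3].T+T[:3,3]
w=(u>240)&(u<400)&(v>140)&(v<255)&(d>0);z=P[...,2]
m=w&(z>.0455)&(z<.056);print(m.sum(),circ(P[m][:,:2]))
m=col(p,'red');m[:,:200]=0;zz=np.median(P[m][:,2]);print(ray([325,263.5],K,T,zz),zz)
shift(env,.6585,-.0425,.228)"
```

```text
time: 10.93
ee_pos: [0.6582, -0.0438, 0.2704]
tool_rot: [-0.001, -0.205, 0.979, 0.0]
contact_force: [0.2, -0.6, 0.3]
finger_gap: 0.0388
purple [301, 182, 52, 44, 1497] [327. 204.] ell z6 [[ 0.6566 -0.0437]] cen z8 [[ 0.656  -0.0439]]
red [284, 223, 83, 82, 4569] [325. 264.] ell z6 [[ 0.7048 -0.0241]] cen z8 [[ 0.704  -0.0245]]
1540 (array([ 0.65627127, -0.04454856]), np.float64(0.03904696385203052))
[[ 0.65493461 -0.04599484]] 0.10731892952364666
t 10.98 pos [ 0.6582 -0.0441  0.2708] F [0.2 0.  0.2] gap 0.0387 tilt [-0. -0. -1.]
shift mm [-1.   1.3 42.8]
```

View pics/w7.png

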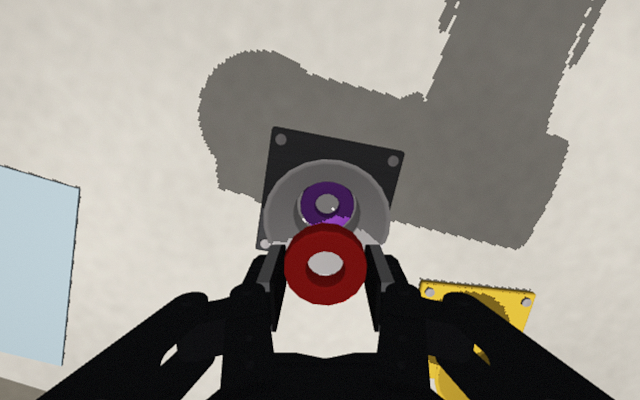

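Red at (325,264) sits within 2 mm of the bucket axis, and purple lies below at (327,204). Lowering with a 1 mm correction, releasing and rising.

```bash
python3 -m pendant '[[[0,0,8,0,0,0,0.3],[-1,1,20,0,0,0,0.3],[-1,1,32,0,0,0,0.3],[-1,1,40,0,0,0,0.3],[-1,1,43,0,0,0,0.3],[-1,1,43,0,0,0,0.3],[-1,1,43,0,0,0,0.3],[-1,1,43,0,0,0,0.3]]]'
python3 -m pendant '[[[0,0,0,0,0,0,0.75],[0,0,0,0,0,0,0.75],[0,0,0,0,0,0,0.75],[0,0,0,0,0,0,0.75],[0,0,0,0,0,0,0.75],[0,0,-10,0,0,0,0.75],[0,0,-30,0,0,0,0.75],[0,0,-55,0,0,0,0.75],[0,0,-75,0,0,0,0.75],[0,0,-88,0,0,0,0.75],[0,0,-90,0,0,0,0.75],[0,0,-90,0,0,0,0.75]]]'
python3 look.py wrist w8; python3 look.py scene c8 | grep -E "blue|pink"; python3 -c "
from h import *
f=np.load('pics/w8.npz');p,d,K,T=[f[k] for k in 'pdKT']
v,u=np.nonzero(col(p,'red'));D=d[v,u];P=np.c_[(u-K[0,2])/K[0,0]*D,(v-K[1,2])/K[1,1]*D,D]@T[:3,:3].T+T[:3,3]
P=P[abs(P[:,0]-.656)<.03];print(np.percentile(P[:,2],[5,25,50,75,95]),np.median(P,0))
A=np.c_[P[:,:2]-P[:,:2].mean(0),np.ones(len(P))];print('slope',np.linalg.lstsq(A,P[:,2],rcond=None)[0])"
```

```text
time: 11.65
ee_pos: [0.6595, -0.0422, 0.2286]
tool_rot: [0.001, -0.205, 0.979, -0.0]
contact_force: [0.1, 1.0, -0.4]
finger_gap: 0.0385
time: 12.65
ee_pos: [0.6594, -0.042, 0.3192]
tool_rot: [0.001, -0.205, 0.979, -0.0]
contact_force: [-0.4, -0.3, -1.5]
finger_gap: 0.0643
red [302, 165, 46, 46, 1332] [325. 188.] ell z6 [[ 0.6595 -0.0431]] cen z8 [[ 0.6591 -0.0433]]
blue [616, 35, 24, 52, 755] [628.  63.] ell z6 [[0.4613 0.144 ]] cen z8 [[0.4632 0.1412]]
blue [546, 0, 21, 13, 103] [557.   5.] ell z6 [[-1.0128 -0.7128]] cen z8 [[-1.0096 -0.7114]]
blue [399, 233, 19, 17, 214] [408. 241.] ell z6 [[0.4607 0.149 ]] cen z8 [[0.462  0.1503]]
pink [349, 167, 17, 11, 112] [357. 172.] ell z6 [[ 0.4359 -0.0795]] cen z8 [[ 0.4374 -0.0774]]
[0.02906532 0.03053032 0.03106483 0.03153575 0.03218007] [ 0.653666   -0.04559964  0.03106483]
slope [-0.01027149 -0.01941931  0.03081064]
```

View pics/w8.png

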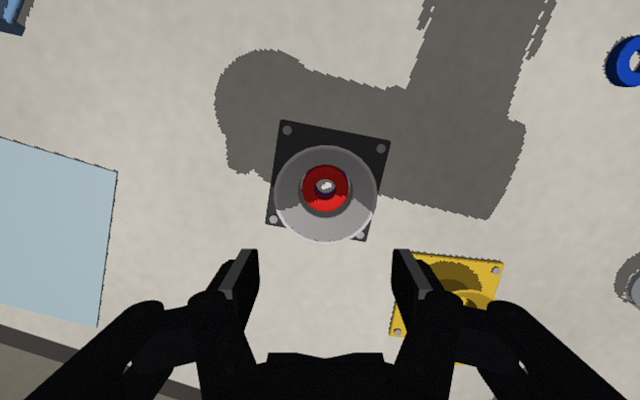

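View pics/c8.png

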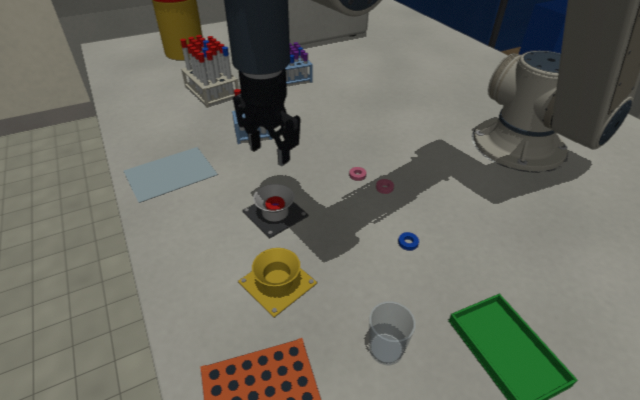

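Red lies flat at (325,188) on top of purple: its top is at 31 mm against 32 expected, with about 1° of slope. Blue and the pinks are unmoved. Handing in.

```bash
python3 -c "
from bench import env
s=env.read_state();print(s['time'],s['contact_force'].round(1),s['qd'].round(3))
print(env.finish_job())"
```

```text
12.75 [0.5 0.4 0.1] [ 0.     0.011 -0.011 -0.     0.001 -0.001]
the job is handed in; nothing more can be done
None
```

I dropped the purple spacer into the white bucket, then the red one on top of it. I handed the job in at 12.75 s with the gripper open and clear above the bucket.

- **Purple:** its top face measured 19–20 mm after the drop (20 mm expected), flat on the bucket floor.
- **Red:** its top face measured about 31 mm (32 mm expected). The slope was about 1°, within depth noise, and it was centred in the bore.
- **Left alone:** in the scene view the blue spacer and one pink ring measured at their original positions. The second pink ring and the yellow bucket I checked only by eye in that view; both looked in place.
- **Disagreements:** camera views differed by 2–4 mm, so I lined each ring up with the bucket using the wrist view alone. The wrist showed a light 6 N while each ring was gripped on the bench, probably the fingertips touching it; no check failed.

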